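# Sweep the wheel-centre caps into the parts fence

## Task

Three flat black wheel-centre caps are scattered on the bamboo worktop. Sweep all three gently along the worktop with the fingertips, through the open side of the low yellow parts fence, until each lies flat and wholly inside it. Never pinch, lift, tip up or press down hard on a cap, and leave the polisher, pad holder, brushes, jar, bottle and tin where they are.

Things in the scene. Friction and masses are not known exactly. Their poses are not given: they have to be found in the camera images.
- fence: low yellow three-sided fence fixed to the worktop at the left, open side roughly towards world -y. Inside 150 deep (its x) by 200 wide (its y); walls 25 high, 8 thick; a blue sheet too thin to feel marks the ground, level with the worktop, no sill. Origin: centre of the inside at worktop height; x points inward (open side at x=-75, back wall at +75, side walls at y=-100 and +100) (mm)
- fence_mouth (a point): middle of the fence's open side, at worktop height, 75 from the fence's origin; axes as the fence (mm)
- cap0: loose wheel-centre cap, a flat black disc with a silver ring on top, 56 diameter, 16 high, about 35 g, lying flat on the worktop (z = 0) outside the fence and sliding freely when pushed at its edge; one of three alike; origin at the centre of its underside, z up (mm)
- cap1: loose wheel-centre cap, a flat black disc with a silver ring on top, 56 diameter, 16 high, about 35 g, lying flat on the worktop (z = 0) outside the fence and sliding freely when pushed at its edge; one of three alike; origin at the centre of its underside, z up (mm)
- cap2: loose wheel-centre cap, a flat black disc with a silver ring on top, 56 diameter, 16 high, about 35 g, lying flat on the worktop (z = 0) outside the fence and sliding freely when pushed at its edge; one of three alike; origin at the centre of its underside, z up (mm)
- polisher: compact cordless polisher, grey and black with a red button on top, about 310 x 90 x 110 high; loose, near the back right; origin under its middle, x along the body towards its round orange pad (mm)
- pad_holder: round grey plastic pad holder, 124 across, 34 high, lying flat near the back; origin at the centre of its underside (mm)
- brush_a: short detailing brush with a blue handle, about 160 long, lying near the robot, roughly along world y; origin under its middle, x along the brush (mm)
- brush_b: short detailing brush with a red handle, about 160 long, lying on the right near the robot, roughly along world y; origin under its middle, x along the brush (mm)
- jar: lidded white ceramic jar, 88 across, 115 high, at the back left; origin at the centre of its underside (mm)
- bottle: green plastic bottle, 64 across, 190 high, at the far left; origin at the centre of its underside (mm)
- tin: flat round aluminium tin, 90 across, 34 high, on the left near the robot; origin at the centre of its underside (mm)
Mind the look-alikes: they are no part of the job. Leave any orange look-alike of the cap0 alone.

How it is judged:
By the outcome, as a careful person would: the job done as asked, in the order asked, and still so for the second after the job is handed in, with the robot touching nothing.
It also fails if it takes over 72 s, if anything falls off the work surface, if the arm or the gripper's body presses on something with over 40 N, if the wrist force passes 120 N, or if a joint passes its speed limit or range.

## Robot

A 7-joint arm with a two-finger parallel gripper is mounted at the origin on the work surface. World frame = base frame: x ahead of the robot, y to its left, z up, the work surface at z = 0. Lengths are in m, angles in degrees, forces in N, time in s.
With the tool pointing down it reaches from about 0.425 to 0.875 m from the base axis. Payload 4.7 kg.
Tool frame: the origin (TCP) lies at the very end of the fingers, on their centre line; the grasp point (between the pads) lies 19 mm behind it; z points along the fingers, y is the line along which they close (so a half turn about z gives the same grasp; the last joint's range is limited). The gripper opens to 87 mm and grips with 3 to 60 N. Pads are 19 mm wide; open, the fingers measure 117 mm over their backs; the gripper's body (75 mm by 190 mm) begins 51 mm behind the grasp point.
Start: joints at [73.803, 18.392, -4.016, 83.108, 1.295, 78.541, -3.26], TCP at [0.19, -0.622, 0.223] pointing down, gripper open.
Joint ranges: [-163.93, 163.93], [-17.29, 119.83], [-79.2, 71.16], [3.27, 140.29], [-89.18, 269.18], [5.43, 117.66], [-154.24, 154.24]. Speed limits (degrees/s): [147.25, 147.25, 180, 180, 180, 180, 180].

## Interface

Orientations are given as [roll, pitch, yaw] about the fixed x, y, z axes, in that order (R = Rz(yaw) Ry(pitch) Rx(roll)).
In Python, from cell import get_obs, cams, ticket, finder gives the robot as it stands.
- The arm moves only by the shell command python3 -m creep 'ROWS' [FORCE]. ROWS is text: rows parted by semicolons, each of 5 numbers parted by spaces: the shift along the world's x, y, z in m, then the turn about the world's z in degrees, then the finger opening in m, from 0 to 0.087. A call has 1 to 8 rows; each row shifts and turns the commanded pose from where the row before left it; what a row does not reach is not made up. A row lasts 1/8 s, in which the tool goes at most 62.5 mm and 10.7 degrees, less where a joint would pass 70% of its speed; a pose out of reach is approached as far as the arm can. A call with a gripper value outside its range is refused whole. The fingers move at their own pace and stop on an object; FORCE is the grip in N (left out, the last holds). Time passes only in rows, so rows that do not move let the fingers close. It gives the time, the measured TCP pose, the force, the opening and the grip force at its end, in the units of the state.
- get_obs(): the state, without advancing time (a new reading comes with each control period).
- cams.read_camera(name): name is "side" or "top" or "wrist"; returns the picture (480x640x3 uint8, red, green, blue); there is no depth.
- cams.calibration(name): a dict with "fx", "fy", "cx", "cy" (pixels), "extrinsics" (4x4, takes a point from world to camera coordinates). Camera axes: x right, y down, z forward; pixel columns grow to the right and rows downward; lengths in m; the calibration is good to about 2 mm. The wrist camera is an equidistant fisheye: a pixel r from the principal point sees the ray r / f radians off the axis. A picture is of the moment at which its call begins: read the wrist's pose just before it. calibration takes no time and is no camera call; for the wrist camera it gives the pose at the moment of the call.
- ticket.sign_off(): hands the job in; it is judged then, once.
Trained networks look in the newest picture that a camera, given by its name, has taken for a name from the list of things; names that differ only in an ending like _2 or _b are one class to them, and where a whole thing is asked for, a point or a joint stands for the part that bears it (a point fixed in the world has none). Each returns a list of dicts, best first, with "p" (0 to 1); they miss things now and then, are a little off and sometimes report something else, mostly with a low value. They report only what shows in the picture. A call takes as long as a camera call. They do not tell look-alikes from the thing itself.
- finder.masks_of(name, camera): "mask" (480x640 bool, what is visible of it) and "xy" ([column, row] in pixels, amid what is visible of it).
- finder.tip_of(name, camera): "xy" ([column, row] in pixels: a listed point, or the origin of a listed thing).
The state is a dict: "time_s": time; "qpos": joint angles; "joint_velocities": joint speeds; "effort": joint torques, N m; "tool_pos": TCP position; "tool_rot": TCP orientation; "force": force on the tool from outside, world axes, zero at the start; "wrist_torque": the same for the moment, N m; "grip_width": finger opening in m; "grasp_force": force on a finger pad.
Only numpy, scipy, OpenCV 4.12 (cv2) and the standard library are available. Lean on these libraries where they do the work, as an engineer would, in place of code of your own. Each camera call takes 0.05 s, during which the arm holds its last target. There are 200 camera calls.

## Working session

There is one attempt and no reset: what is moved stays moved. The work goes in short steps, Python scripts to look and compute and a shell command to move; the robot and the scene stay as the last step left them, time stands still between calls to the robot, and variables do not carry over. Pictures are saved under pics/ and viewed, at most 10 in all, crops included, and the job is handed in when it is done.

```bash
mkdir -p pics; ls; cat > h.py <<'E'
import numpy as np, cv2
from cell import get_obs, cams, ticket, finder
def toplane(cam,uv,z):
    c=cams.calibration(cam);E=np.array(c["extrinsics"]);R=E[:3,:3];t=E[:3,3]
    a=np.array([(uv[0]-c["cx"])/c["fx"],(uv[1]-c["cy"])/c["fy"]])
    if cam=="wrist":
        r=np.hypot(*a);d=np.array([*(a/max(r,1e-9)*np.sin(r)),np.cos(r)])
    else: d=np.array([*a,1.])
    o=-R.T@t;d=R.T@d
    return o+d*(z-o[2])/d[2]
def proj(cam,p):
    c=cams.calibration(cam);E=np.array(c["extrinsics"]);q=E[:3,:3]@np.array(p)+E[:3,3]
    return np.array([c["cx"]+c["fx"]*q[0]/q[2],c["cy"]+c["fy"]*q[1]/q[2]])
def save(cam,n):
    im=cams.read_camera(cam);cv2.imwrite(f"pics/{n}.png",im[:,:,::-1]);return im
E
python3 - <<'E'
from h import *
for c in("top","side"):
    save(c,c+"0")
    k=cams.calibration(c);E=np.array(k["extrinsics"]);print(c,k["fx"],-E[:3,:3].T@E[:3,3])
    for n in("cap0","fence","fence_mouth"):
        for r in (finder.tip_of(n,c))[:6]: print(n,np.round(r["xy"]),round(r["p"],2),np.round(toplane(c,r["xy"],0),3))
    for r in finder.masks_of("cap0",c)[:6]: print("mask",np.round(r["xy"]),round(r["p"],2),r["mask"].sum(),np.round(toplane(c,r["xy"],0.014),3))
o=get_obs();print(o["time_s"],o["tool_pos"],o["tool_rot"])
E
```

```text
pics
top 589.6097037579292 [0.3139881  0.09033966 1.38117415]
cap0 [450. 256.] 0.96 [ 0.544 -0.226  0.   ]
cap0 [359. 219.] 0.74 [ 0.627 -0.01   0.   ]
cap0 [333. 186.] 0.65 [0.708 0.055 0.   ]
fence [247. 259.] 0.92 [0.523 0.255 0.   ]
fence_mouth [280. 262.] 0.63 [0.519 0.177 0.   ]
fence_mouth [127. 253.] 0.62 [0.53  0.539 0.   ]
mask [361. 218.] 0.93 442 [ 0.627 -0.013  0.014]
mask [351. 271.] 0.77 463 [0.5   0.009 0.014]
mask [447. 258.] 0.7 451 [ 0.537 -0.217  0.014]
mask [335. 187.] 0.64 408 [0.701 0.05  0.014]
side 514.2255907054601 [0.0063332  0.81668842 1.09532664]
cap0 [357. 238.] 0.68 [0.514 0.003 0.   ]
cap0 [330. 220.] 0.61 [ 0.619 -0.007  0.   ]
cap0 [290. 219.] 0.61 [0.714 0.062 0.   ]
cap0 [389. 193.] 0.49 [ 0.542 -0.207  0.   ]
fence [297. 295.] 0.79 [0.525 0.255 0.   ]
fence [222. 373.] 0.63 [0.525 0.53  0.   ]
fence_mouth [312. 277.] 0.74 [0.53  0.188 0.   ]
fence_mouth [298. 291.] 0.61 [0.532 0.245 0.   ]
fence_mouth [263. 379.] 0.54 [0.439 0.483 0.   ]
mask [360. 240.] 0.87 253 [0.499 0.013 0.014]
mask [291. 221.] 0.81 263 [0.697 0.074 0.014]
mask [328. 218.] 0.63 264 [0.62  0.001 0.014]
mask [392. 191.] 0.46 220 [ 0.535 -0.208  0.014]
mask [262. 373.] 0.41 1349 [0.444 0.477 0.014]
0.5 [ 0.19007227 -0.6215903   0.22256308] [1.79997330e+02 1.81981652e-03 1.70056780e+01]
```

View top.

View pics/top0.png

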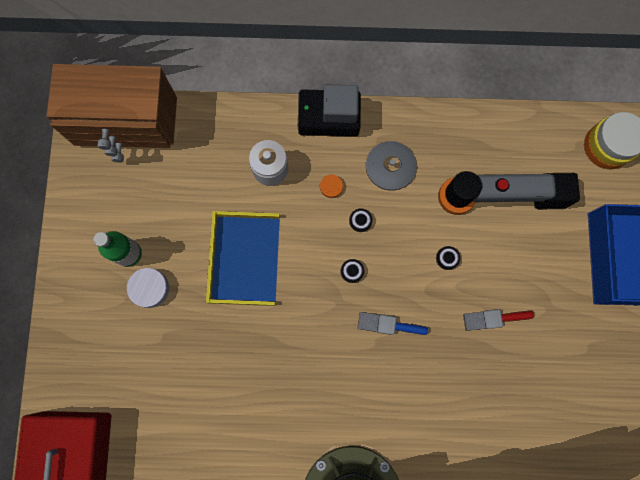

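```bash
python3 - <<'E'
from h import *
a=cv2.imread("pics/top0.png")[160:300,200:480];b=cv2.imread("pics/side0.png")[160:340,200:480]
a=cv2.resize(a,None,fx=2.8,fy=2,interpolation=3)[:280];b=cv2.resize(b,(784,315),interpolation=3)
cv2.imwrite("pics/crop.png",np.vstack([a,b]))
E
```

```text
(no output)
```

View pics/crop.png

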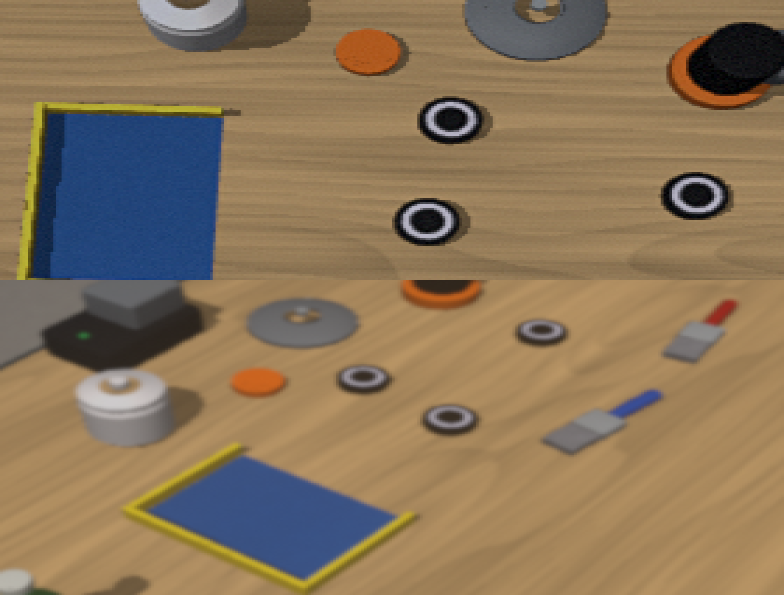

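The top picture shows three black caps with silver rings at (361,219), (352,271) and (448,258). The orange look-alike is at (332,186), and other round things are the pad holder (391,165) and the polisher pad (458,195). The close crop confirms the black caps are my targets. The fence opens to the right in the image (-y), with its mouth near (278,258).

```bash
python3 - <<'E'
from h import *
from scipy.optimize import least_squares
T={c:cv2.imread(f"pics/{c}0.png") for c in("top","side")}
def ray(c,uv):
    a=toplane(c,uv,0.);b=toplane(c,uv,.1);return a,(b-a)/.1
def tri(u,v):
    f=lambda p:np.r_[proj("top",p)-u,proj("side",p)-v]
    r=least_squares(f,[.5,0,0]);return r.x,r.fun
# ring centroid: bright, low saturation near seeds
def ring(c,s):
    h=cv2.cvtColor(T[c],cv2.COLOR_BGR2HSV);R=16
    x,y=s;w=h[y-R:y+R,x-R:x+R]
    m=((w[...,1]<70)&(w[...,2]>90)).astype(np.uint8)
    m=cv2.convexHull(cv2.findNonZero(m));M=cv2.moments(m)
    return np.array([M["m10"]/M["m00"]+x-R,M["m01"]/M["m00"]+y-R])
for a,b in (((361,219),(329,219)),((352,271),(360,239)),((448,258),(393,191))):
    u,v=ring("top",a),ring("side",b);p,r=tri(u,v);print(u,v,np.round(p,4),np.round(r,1),"top@16",np.round(toplane("top",u,.016),4),np.round(toplane("side",v,.016),4))
for c in T:
    h=cv2.cvtColor(T[c],cv2.COLOR_BGR2HSV)
    y0,y1,x0,x1=(195,320,195,300) if c=="top" else (215,380,235,360)
    for n,lo,hi,z in(("yellow",(23,150,80),(33,255,255),.025),("blue",(95,100,30),(125,255,255),0.)):
        m=cv2.inRange(h,lo,hi);k=np.zeros_like(m);k[y0:y1,x0:x1]=m[y0:y1,x0:x1]
        P=cv2.convexHull(cv2.findNonZero(k)); P=cv2.approxPolyDP(P,4,True)[:,0]
        print(c,n,[(tuple(int(i) for i in q),np.round(toplane(c,q+.0,z)[:2],3).tolist()) for q in P])
E
```

```text
[360.53361946 219.0658083 ] [329.17476852 214.58217593] [ 0.6243 -0.0114  0.0154] [-0.  -0.   0.1  0. ] top@16 [ 0.6241 -0.0114  0.016 ] [ 0.6242 -0.0109  0.016 ]
[352.25474255 270.1802168 ] [360.35087719 237.72342621] [0.5015 0.0065 0.0154] [-0.  -0.1  0.1  0. ] top@16 [0.5013 0.0065 0.016 ] [0.5014 0.0071 0.016 ]
[448.38912732 257.09227468] [392.95026882 187.86827957] [ 0.5383 -0.2188  0.0159] [-0.  -0.   0.1  0. ] top@16 [ 0.5382 -0.2188  0.016 ] [ 0.5385 -0.2186  0.016 ]
top yellow [((277, 213), [0.631, 0.187]), ((275, 304), [0.417, 0.183]), ((206, 302), [0.418, 0.341]), ((212, 212), [0.63, 0.34])]
top blue [((278, 219), [0.623, 0.185]), ((275, 300), [0.429, 0.185]), ((212, 298), [0.429, 0.332]), ((217, 217), [0.623, 0.332])]
side yellow [((347, 296), [0.412, 0.194]), ((308, 339), [0.413, 0.35]), ((244, 289), [0.632, 0.337]), ((284, 253), [0.629, 0.184])]
side blue [((339, 296), [0.438, 0.192]), ((307, 329), [0.442, 0.319]), ((254, 291), [0.622, 0.314]), ((288, 262), [0.614, 0.187])]
```

```bash
python3 - <<'E'
from h import *
for n in("jar","polisher","pad_holder"):
  for c in("top","side"):
    for r in finder.tip_of(n,c)[:1]: print(n,c,np.round(r["xy"]),round(r["p"],2),np.round(toplane(c,r["xy"],0),3))
    for r in finder.masks_of(n,c)[:1]:
        ys,xs=np.nonzero(r["mask"]);print("  box",xs.min(),xs.max(),ys.min(),ys.max(),round(r["p"],2))
for uv,z in(((267,145),.1),((267,178),.1),((250,160),.1),((287,160),.1),((267,155),.115),((463,206),.07),((458,213),.0),((458,213),.04),((463,204),.11),((463,187),.11),((440,195),.04)): print(uv,z,np.round(toplane("top",uv,z),3))
E
python3 - <<'E'
import cv2
a=cv2.imread("pics/side0.png")[130:250,240:460];b=cv2.imread("pics/top0.png")[130:230,420:600]
a=cv2.resize(a,(660,360),interpolation=3);b=cv2.resize(b,(432,240),interpolation=3)
import numpy as np
o=np.zeros((600,660,3),np.uint8);o[:360]=a;o[360:,:432]=b;cv2.imwrite("pics/c2.png",o)
E
```

```text
jar top [270. 168.] 0.76 [0.75 0.21 0.  ]
  box 249 287 140 185 0.84
jar side [245. 243.] 0.74 [0.755 0.207 0.   ]
  box 228 262 212 254 0.86
polisher top [501. 194.] 0.75 [ 0.699 -0.354  0.   ]
  box 464 533 309 329 0.66
polisher side [374. 151.] 0.56 [ 0.69  -0.345  0.   ]
pad_holder top [390. 167.] 0.72 [ 0.76  -0.083  0.   ]
  box 366 415 141 189 0.62
pad_holder side [306. 189.] 0.92 [ 0.757 -0.067  0.   ]
  box 288 327 170 198 0.63
(267, 145) 0.1 [0.772 0.21  0.1  ]
(267, 178) 0.1 [0.694 0.207 0.1  ]
(250, 160) 0.1 [0.735 0.247 0.1  ]
(287, 160) 0.1 [0.738 0.163 0.1  ]
(267, 155) 0.115 [0.743 0.208 0.115]
(463, 206) 0.07 [ 0.649 -0.242  0.07 ]
(458, 213) 0.0 [ 0.649 -0.247  0.   ]
(458, 213) 0.04 [ 0.639 -0.238  0.04 ]
(463, 204) 0.11 [ 0.643 -0.232  0.11 ]
(463, 187) 0.11 [ 0.683 -0.233  0.11 ]
(440, 195) 0.04 [ 0.682 -0.196  0.04 ]
```

View pics/c2.png

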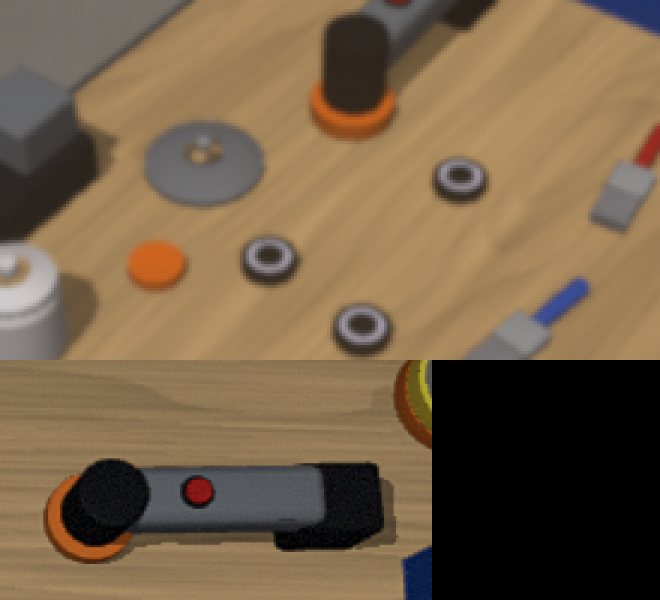

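The crop confirms the caps and shows clearances: the polisher head's near edge is at x≈0.645 and the jar's near edge at x≈0.706. First I move behind the cap at (0.624, -0.011).

```bash
python3 -m creep '.028 .035 0 5.2 .036;.028 .035 0 5.2 .036;.028 .035 0 5.2 .036;.028 .035 0 5.2 .036;.028 .035 -.005 5.2 .036;.028 .035 -.005 5.2 .036;.028 .035 -.01 5.2 .036;.028 .035 -.01 5.2 .036'; python3 -m creep '.028 .035 -.01 5.2 .036;.028 .035 -.01 5.2 .036;.028 .035 -.01 5.2 .036;.028 .035 -.01 5.2 .036;.028 .035 -.01 5.2 .036;.028 .035 -.01 5.2 .036;.028 .035 0 5.2 .036;.025 .035 0 5.2 .036'; python3 -m creep '0 0 0 0 .036'
```

```text
time_s: 2.1
tool_pos: [0.4149, -0.3405, 0.1926]
tool_rot: [179.9, 0.0, 58.8]
force: [0.6, 0.5, -0.5]
grip_width: 0.0362
grasp_force: 0.0
time_s: 3.1
tool_pos: [0.636, -0.0607, 0.1325]
tool_rot: [180.0, 0.0, 100.4]
force: [0.2, -0.5, 0.1]
grip_width: 0.0362
grasp_force: 0.0
time_s: 3.22
tool_pos: [0.6364, -0.0564, 0.1326]
tool_rot: [179.9, -0.2, 100.6]
force: [-0.4, -0.1, 0.3]
grip_width: 0.036
grasp_force: 0.0
```

```bash
python3 -m creep '0 -.009 -.02 0 .036;0 0 -.03 0 .036;-.002 0 -.03 0 .036;0 0 -.025 0 .036;0 0 -.015 0 .036;0 0 -.0065 0 .036;0 0 0 0 .036'; python3 - <<'E'
from h import *
save("top","t1")
im=cv2.imread("pics/t1.png")[170:320,190:470];cv2.imwrite("pics/t1c.png",cv2.resize(im,(700,375),interpolation=3))
E
```

```text
time_s: 4.1
tool_pos: [0.633, -0.0712, 0.006]
tool_rot: [-180.0, 0.0, 100.2]
force: [0.8, -0.2, -0.7]
grip_width: 0.0364
grasp_force: 0.0
```

View pics/t1c.png

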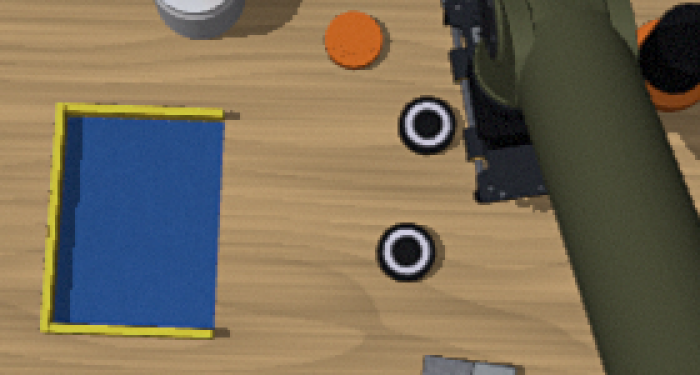

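The picture shows the gripper standing right behind the upper cap at crop (427,124), touching nothing. I push it now.

```bash
python3 -m creep '-.001 .006 0 0 .036;-.001 .006 0 0 .036;-.001 .006 0 0 .036;-.002 .01 0 0 .036;-.002 .012 0 0 .036;-.002 .012 0 0 .036;-.002 .012 0 0 .036;-.002 .012 0 0 .036';python3 -m creep '-.002 .012 0 0 .036;-.002 .012 0 0 .036;-.002 .012 0 0 .036;-.002 .012 0 0 .036;-.002 .012 0 0 .036;-.002 .012 0 0 .036;-.003 .012 0 0 .036;-.003 .012 0 0 .036'; python3 - <<'E'
from h import *
save("side","s2")
cv2.imwrite("pics/s2c.png",cv2.resize(cv2.imread("pics/s2.png")[150:350,200:450],(750,600),interpolation=3))
E
```

```text
time_s: 5.15
tool_pos: [0.6199, 0.0064, 0.0061]
tool_rot: [180.0, -0.0, 100.2]
force: [0.5, 0.1, 0.0]
grip_width: 0.0359
grasp_force: 0.1
time_s: 6.15
tool_pos: [0.6018, 0.1022, 0.0061]
tool_rot: [180.0, 0.0, 100.2]
force: [0.3, 0.2, -0.1]
grip_width: 0.0361
grasp_force: 0.1
```

View pics/s2c.png

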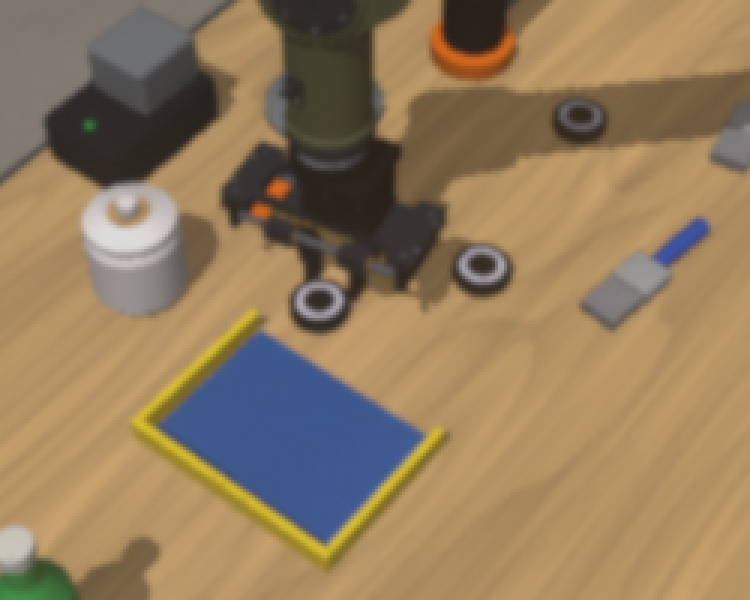

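The cap sits flat in the fingertip cradle at crop (320,305), in line with the mouth and clear of the near wall end. I continue.

```bash
python3 -m creep '-.003 .012 0 0 .036;-.003 .012 0 0 .036;-.003 .012 0 0 .036;-.003 .012 0 0 .036;-.002 .012 0 0 .036;-.002 .012 0 0 .036;-.002 .012 0 0 .036;-.002 .012 0 0 .036';python3 -m creep '-.002 .012 0 0 .036;-.002 .012 0 0 .036;-.001 .01 0 0 .036;-.001 .008 0 0 .036;0 .005 0 0 .036;0 .003 0 0 .036;0 0 0 0 .036'
```

```text
time_s: 7.2
tool_pos: [0.582, 0.1982, 0.0061]
tool_rot: [180.0, 0.0, 100.2]
force: [0.2, -0.8, -0.5]
grip_width: 0.0359
grasp_force: 0.1
time_s: 8.07
tool_pos: [0.5761, 0.2474, 0.0061]
tool_rot: [180.0, 0.0, 100.2]
force: [-0.8, 0.0, 0.6]
grip_width: 0.0362
grasp_force: 0.0
```

```bash
python3 -m creep '.001 -.008 0 0 .036;.002 -.014 0 0 .036;0 0 .02 0 .036;0 0 .04 0 .036;0 -.03 .04 0 .036;-.007 -.04 .02 0 .036;-.015 -.04 0 -1 .036;-.015 -.04 0 -1 .036';python3 -m creep '-.015 -.04 0 -1 .036;-.01 -.04 0 -.6 .036;-.01 -.04 -.02 0 .036;0 -.008 -.03 0 .036;0 0 -.03 0 .036;0 0 -.02 0 .036;0 0 0 0 .036'; python3 - <<'E'
from h import *
save("top","t3")
cv2.imwrite("pics/t3c.png",cv2.resize(cv2.imread("pics/t3.png")[150:330,190:470],(784,504),interpolation=3))
E
```

```text
time_s: 9.07
tool_pos: [0.5423, 0.0744, 0.1281]
tool_rot: [179.8, 0.0, 98.2]
force: [0.9, -0.4, -0.2]
grip_width: 0.0361
grasp_force: 0.0
time_s: 9.95
tool_pos: [0.5063, -0.0524, 0.026]
tool_rot: [-179.9, -0.0, 96.6]
force: [-0.1, 0.4, -0.2]
grip_width: 0.0361
grasp_force: 0.0
```

View pics/t3c.png

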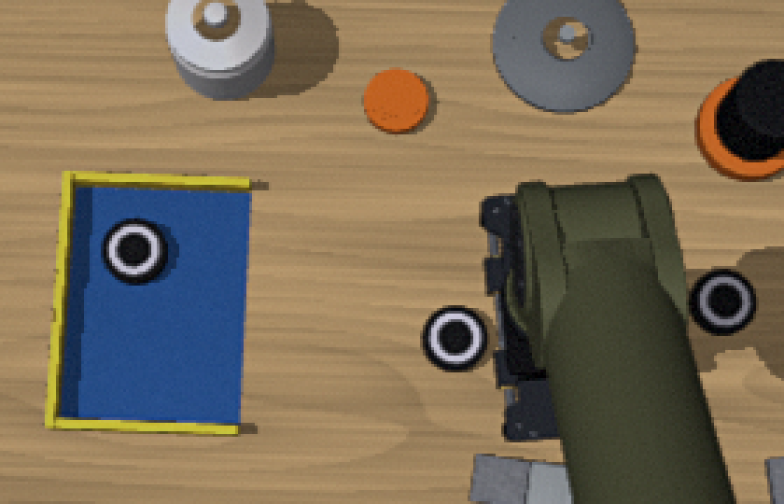

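The first cap lies inside the fence at crop (134,250). The next cap at crop (455,338) is ahead of the fingers. I lower and sweep.

```bash
python3 -m creep '0 0 -.012 0 .036;0 0 -.008 0 .036;0 .006 0 0 .036;-.001 .006 0 0 .036;-.001 .006 0 0 .036;-.001 .009 0 0 .036;-.001 .012 0 0 .036;-.001 .012 0 0 .036';python3 -m creep '-.002 .012 0 0 .036;-.001 .012 0 0 .036;-.002 .012 0 0 .036;-.001 .012 0 0 .036;-.002 .012 0 0 .036;-.001 .012 0 0 .036;-.002 .012 0 0 .036;-.001 .012 0 0 .036'; python3 -m creep '-.002 .012 0 0 .036;-.001 .012 0 0 .036;-.002 .012 0 0 .036;-.001 .012 0 0 .036;-.002 .012 0 0 .036;-.001 .012 0 0 .036;-.002 .012 0 0 .036;-.001 .012 0 0 .036'
```

```text
time_s: 11.0
tool_pos: [0.502, -0.0006, 0.0062]
tool_rot: [180.0, 0.0, 96.6]
force: [0.2, -0.6, 0.5]
grip_width: 0.0362
grasp_force: 0.1
time_s: 12.0
tool_pos: [0.4899, 0.0952, 0.0061]
tool_rot: [-180.0, 0.0, 96.6]
force: [-1.3, -0.2, -0.1]
grip_width: 0.0357
grasp_force: 0.2
time_s: 13.0
tool_pos: [0.4779, 0.1912, 0.0061]
tool_rot: [-180.0, 0.0, 96.6]
force: [0.4, -0.6, -0.1]
grip_width: 0.0361
grasp_force: 0.2
```

```bash
python3 -m creep '-.001 .012 0 0 .036;-.001 .012 0 0 .036;-.001 .012 0 0 .036;0 .009 0 0 .036;0 .006 0 0 .036;0 .003 0 0 .036;0 0 0 0 .036;.001 -.008 0 0 .036'; python3 -m creep '.001 -.014 0 0 .036;0 0 .02 0 .036;0 0 .04 0 .036;0 -.03 .04 0 .036;.005 -.04 .03 -.5 .036;.005 -.05 .01 -.5 .036;.005 -.05 0 -.5 .036;.005 -.05 0 -.5 .036'; python3 -m creep '.006 -.05 0 -.5 .036;.006 -.05 0 -.5 .036;.006 -.05 0 -.5 .036;.006 -.05 0 -.5 .036;.006 -.05 0 -.5 .036;.005 -.03 0 0 .036;0 0 0 0 .036'
```

```text
time_s: 14.0
tool_pos: [0.476, 0.2365, 0.0061]
tool_rot: [180.0, -0.0, 96.6]
force: [0.3, -0.1, -0.7]
grip_width: 0.0362
grasp_force: 0.0
time_s: 15.0
tool_pos: [0.4977, 0.0009, 0.1481]
tool_rot: [179.8, 0.0, 94.6]
force: [0.6, 0.3, 0.8]
grip_width: 0.0362
grasp_force: 0.0
time_s: 15.88
tool_pos: [0.5317, -0.2809, 0.1473]
tool_rot: [179.9, 0.1, 91.8]
force: [0.7, -0.2, 0.1]
grip_width: 0.0361
grasp_force: 0.0
```

```bash
python3 - <<'E'
from h import *
for c in("top","side"):
    save(c,c+"4")
    for r in finder.masks_of("cap0",c)[:6]: print(c,np.round(r["xy"]),round(r["p"],2),np.round(toplane(c,r["xy"],0.012),3))
a=cv2.imread("pics/top4.png")[150:330,190:490];b=cv2.imread("pics/side4.png")[140:350,200:460]
cv2.imwrite("pics/c4.png",np.vstack([cv2.resize(a,(480,288)),cv2.resize(b,(480,312))]))
E
```

```text
top [332. 187.] 0.68 [0.702 0.057 0.012]
top [238. 239.] 0.65 [0.568 0.278 0.012]
top [233. 284.] 0.61 [0.463 0.283 0.012]
top [448. 257.] 0.56 [ 0.54  -0.218  0.012]
side [309. 310.] 0.82 [0.467 0.28  0.012]
side [278. 293.] 0.69 [0.563 0.287 0.012]
side [295. 221.] 0.55 [0.688 0.067 0.012]
side [391. 191.] 0.48 [ 0.538 -0.206  0.012]
side [213. 357.] 0.4 [0.563 0.518 0.012]
```

View pics/c4.png

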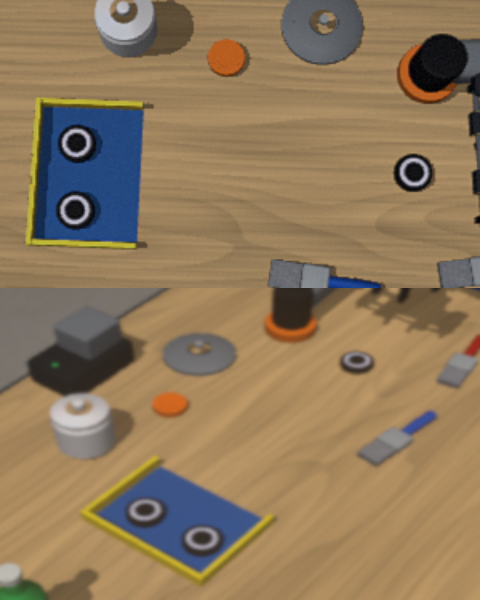

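Both caps are wholly inside the fence, at crop (77,143) and (74,210). The third is at crop (413,172), untouched.

```bash
python3 -m creep '-.004 .002 -.03 0 .036;0 0 -.04 0 .036;0 0 -.02 0 .036;0 0 0 0 .036'; python3 -m creep '0 0 -.02 0 .036;0 0 -.015 0 .036;0 0 -.01 0 .036;0 0 -.006 0 .036;0 0 0 0 .036'
```

```text
time_s: 16.58
tool_pos: [0.5273, -0.2743, 0.055]
tool_rot: [-179.9, -0.1, 92.2]
force: [0.4, -0.3, -0.2]
grip_width: 0.0359
grasp_force: 0.0
time_s: 17.2
tool_pos: [0.5279, -0.2755, 0.0047]
tool_rot: [-180.0, -0.0, 92.1]
force: [-0.6, -0.5, 0.0]
grip_width: 0.0359
grasp_force: 0.0
```

```bash
python3 -m creep '.005 0 .0015 0 .036;0 .006 0 0 .036;0 .006 0 0 .036;0 .006 0 0 .036;0 .006 0 0 .036;0 .008 0 0 .036;0 .01 0 0 .036;0 .012 0 0 .036'; python3 -m creep '0 .012 0 0 .036;0 .012 0 0 .036;0 .012 0 0 .036;0 .012 0 0 .036;0 .012 0 0 .036;0 .012 0 0 .036;0 .012 0 0 .036;0 .012 0 0 .036'; python3 -m creep '-.001 .012 0 0 .036;0 .012 0 0 .036;0 .012 0 0 .036;-.001 .012 0 0 .036;0 .012 0 0 .036;0 .012 0 0 .036;-.001 .012 0 0 .036;0 .012 0 0 .036'
python3 - <<'E'
from h import *
print(get_obs()["tool_pos"])
for c in("top","side"):
    save(c,c+"5")
    for r in finder.masks_of("cap0",c)[:6]: print(c,np.round(r["xy"]),round(r["p"],2),np.round(toplane(c,r["xy"],0.012),3))
E
```

```text
time_s: 18.2
tool_pos: [0.533, -0.2209, 0.0066]
tool_rot: [180.0, 0.0, 92.1]
force: [-0.9, 0.0, 0.4]
grip_width: 0.0361
grasp_force: 0.1
time_s: 19.2
tool_pos: [0.5331, -0.1248, 0.0066]
tool_rot: [180.0, 0.0, 92.1]
force: [-0.1, -0.6, 0.4]
grip_width: 0.0363
grasp_force: 0.1
time_s: 20.2
tool_pos: [0.5299, -0.0289, 0.0065]
tool_rot: [-180.0, 0.0, 92.1]
force: [0.3, -0.5, -0.6]
grip_width: 0.0362
grasp_force: 0.1
[ 0.52993371 -0.02885302  0.0065431 ]
top [238. 283.] 0.9 [0.464 0.272 0.012]
top [351. 258.] 0.76 [0.529 0.011 0.012]
top [333. 186.] 0.75 [0.705 0.056 0.012]
top [241. 238.] 0.66 [0.572 0.27  0.012]
side [278. 292.] 0.94 [0.564 0.285 0.012]
side [290. 220.] 0.7 [0.703 0.072 0.012]
side [309. 309.] 0.69 [0.469 0.278 0.012]
side [352. 237.] 0.69 [0.522 0.016 0.012]
```

```bash
python3 -m creep '-.001 .012 0 0 .036;-.001 .012 0 0 .036;-.001 .012 0 0 .036;-.001 .012 0 0 .036;-.001 .012 0 0 .036;-.001 .012 0 0 .036;-.001 .012 0 0 .036;-.001 .012 0 0 .036'; python3 -m creep '-.001 .012 0 0 .036;-.001 .012 0 0 .036;-.001 .012 0 0 .036;0 .012 0 0 .036;0 .012 0 0 .036;0 .012 0 0 .036;0 .012 0 0 .036;0 .012 0 0 .036'; python3 -m creep '0 .012 0 0 .036;0 .011 0 0 .036;0 .008 0 0 .036;0 .005 0 0 .036;0 .003 0 0 .036;0 0 0 0 .036;0 -.008 0 0 .036;0 -.015 0 0 .036';  python3 -m creep '0 0 .02 0 .036;0 0 .04 0 .036;0 -.03 .04 0 .036;0 -.05 .03 0 .036;0 -.05 0 0 .036;0 -.05 0 0 .036;0 -.03 0 0 .036;0 0 0 0 .036'
python3 - <<'E'
from h import *
for c in("top","side"):
    save(c,c+"6")
    for r in finder.masks_of("cap0",c)[:6]: print(c,np.round(r["xy"]),round(r["p"],2),np.round(toplane(c,r["xy"],0.012),3))
a=cv2.imread("pics/top6.png")[150:330,120:420];b=cv2.imread("pics/side6.png")[200:350,200:400]
cv2.imwrite("pics/c6.png",np.vstack([cv2.resize(a,(440,264)),cv2.resize(b,(440,330))]))
E
```

```text
time_s: 21.4
tool_pos: [0.522, 0.0672, 0.0066]
tool_rot: [180.0, 0.0, 92.1]
force: [0.5, -0.5, 0.4]
grip_width: 0.036
grasp_force: 0.1
time_s: 22.4
tool_pos: [0.5191, 0.1632, 0.0066]
tool_rot: [180.0, 0.0, 92.1]
force: [0.0, -0.5, 1.2]
grip_width: 0.0359
grasp_force: 0.1
time_s: 23.4
tool_pos: [0.5191, 0.1777, 0.0066]
tool_rot: [180.0, 0.0, 92.1]
force: [0.3, 0.2, 0.7]
grip_width: 0.0361
grasp_force: 0.0
time_s: 24.4
tool_pos: [0.5193, -0.0347, 0.138]
tool_rot: [179.9, 0.1, 91.8]
force: [0.1, -0.0, -0.2]
grip_width: 0.0358
grasp_force: 0.0
top [256. 261.] 0.92 [0.518 0.232 0.012]
top [234. 282.] 0.9 [0.466 0.28  0.012]
top [240. 237.] 0.85 [0.573 0.274 0.012]
top [332. 188.] 0.7 [0.701 0.057 0.012]
top [117. 251.] 0.52 [0.533 0.56  0.012]
side [307. 290.] 0.85 [0.509 0.236 0.012]
side [309. 308.] 0.76 [0.471 0.275 0.012]
side [292. 220.] 0.6 [0.699 0.067 0.012]
side [281. 293.] 0.53 [0.556 0.283 0.012]
```

View pics/c6.png

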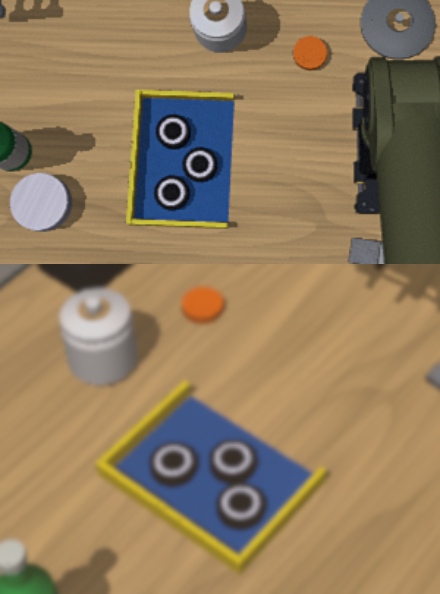

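All three caps lie flat and wholly on the blue ground inside the fence. The one nearest the mouth is 20 mm clear of it, the robot is touching nothing, and the other things are where they were.

```bash
python3 -c "
from cell import ticket
print(ticket.sign_off())"
```

```text
the job is handed in; nothing more can be done
None
```

All three caps were swept flat and wholly inside the yellow fence, nothing else was moved, and the job was handed in at about 25 s of the 72 s limit.

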